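# Hold the jar-band chest open

## Robot

A 7-joint arm with a two-finger parallel gripper is mounted at the origin on the work surface. World frame = base frame: x ahead of the robot, y to its left, z up, the work surface at z = 0. Lengths are in m, angles in rad, forces in N, time in s.
With the tool pointing down it reaches from about 0.4 to 0.9 m from the base axis. Payload 5.5 kg.
Tool frame: the origin (TCP) lies between the finger pads, 19 mm behind the fingertips; this is the grasp point; z points along the fingers, y is the line along which they close (so a half turn about z gives the same grasp; the last joint's range is limited). The gripper opens to 92 mm and grips with 3 to 60 N. Pads are 19 mm wide; open, the fingers measure 130 mm over their backs; the gripper's body (75 mm by 190 mm) begins 47 mm behind the grasp point.
Start: joints at [1.527, 0.501, -0.427, 1.55, 0.221, 1.138, -0.21], TCP at [0.196, -0.62, 0.246] pointing down, gripper open.
Joint ranges: [-2.88, 2.88], [-0.31, 2.03], [-1.54, 1.56], [0.2, 2.42], [-1.41, 4.55], [0.19, 2.02], [-2.57, 2.57]. Speed limits (rad/s): [2.57, 2.57, 3.14, 3.14, 3.14, 3.14, 3.14].

## Interface

Orientations are given as a rotation vector (axis times angle).
In Python, from bench import read_state, read_camera, get_calibration, sign_off gives the robot as it stands.
- The arm moves only by the tool move_arm, never from a script. Its argument "series" is a list of rows, each a list of 7 numbers: the shift along the tool's x, y, z scaled (see below), then the turn, a rotation vector about the tool's x, y, z scaled (see below), then the opening, from 0 (shut) to 1 (fully open). In form: [[tx, ty, tz, wx, wy, wz, gripper], ...]. A call has 1 to 10 rows; each row is the pose to reach, as a shift and turn from the pose commanded when the call began, along the tool's axes at that moment, turning the shorter way round; what a row does not reach only later rows make up. The controller multiplies each number of a shift by 0.5 m and each number of a turn by 180 degrees. A row lasts 1/10 s, in which the tool goes at most 50 mm and 8.59 degrees, less where a joint would pass 70% of its speed; a pose out of reach is approached as far as the arm can. A call with a number of a shift or a turn outside -1 to 1 is refused whole. A call with a gripper value outside its range is refused whole. The fingers move at their own pace and stop on an object; "force" is the grip in N (left out, the last holds). Time passes only in rows, so rows that repeat a pose let the fingers close. It gives the time, the measured TCP pose, the force, the opening and the grip force at its end, in the units of the state.
- read_state(): the state, without advancing time (a new reading comes with each control period).
- read_camera(name): name is "scene" or "top" or "wrist"; returns the picture (420x560x3 uint8, blue, green, red); there is no depth.
- get_calibration(name): a dict with "K" (3x3 intrinsics, pixels), "dist_coeffs" ([k1, k2, p1, p2, k3] as OpenCV has them; the pictures are not rectified), "R" (3x3) and "t" (3): a world point X has camera coordinates R X + t. Camera axes: x right, y down, z forward; pixel columns grow to the right and rows downward; lengths in m; the calibration is good to about 2 mm. A picture is of the moment at which its call begins: read the wrist's pose just before it. get_calibration takes no time and is no camera call; for the wrist camera it gives the pose at the moment of the call.
- sign_off(): hands the job in; it is judged then, once.
The state is a dict: "time_s": time; "joint_positions": joint angles; "joint_velocities": joint speeds; "tau": joint torques, N m; "position": TCP position; "tool_rot": TCP orientation; "force": force on the tool from outside, world axes, zero at the start; "ft_torque": the same for the moment, N m; "grip_width": finger opening in m; "finger_force": force on a finger pad.
Only numpy, scipy, OpenCV 4.12 (cv2) and the standard library are available. Lean on these libraries where they do the work, as an engineer would, in place of code of your own. Each camera call takes 0.05 s, during which the arm holds its last target. There are 200 camera calls.

## Task

The red tomato jar is standing on the lid of the small wooden chest: lift it off and stand it gently, upright, wholly on the square cork mat, and let go of it. Then take the lid by its steel bar handle, raise it to 60 degrees from closed and hold it there so that someone on the far side of the counter can reach in; the lid drops shut if let go, so finish while still holding the handle. Do not disturb the other jars or the loose brass band.

Things in the scene. Friction and masses are not known exactly. Their poses are not given: they have to be found in the camera images.
- jar: The red jar with a steel cap, round, 60 mm in diameter over its lowest 78 mm, 100 mm tall overall (cap 54 mm in diameter), about 0.3 kg. Starts upright on the closed lid, on the half nearer the hinge, at least 90 mm (centre to bar) from the handle's bar. Origin: centre of its underside, z up along the jar.
- mat: Square cork mat, 150 x 150 x 4 mm, fixed on the table. Origin: centre of its underside, x and y along its edges; its top is 4 mm above the origin. It may lie on either side of the chest.
- chest: Dark wooden open-topped chest, 200 mm (its x) by 260 mm (its y) by 110 mm high, fixed on the table, turned by up to 20 degrees. Origin: centre of its underside, z up. Its -x side, nearest the robot, carries the hinge. The closed lid on it is light wood, 205 x 264 mm, 14 mm thick, about 0.6 kg, its top 124 mm above the table.
- hinge (a point): Middle of the lid's hinge line, on the chest's near (-x) upper edge, 110 mm above the table; the hinge line runs along the chest's y. Axes as the chest's.
- lid (a joint): Angle of the lid in rad: 0 closed, growing as its far (+x) edge rises up and back towards the robot; stops at 1.35. It turns freely (no stay, no spring), so its weight shuts it from any angle. 60 degrees is 1.047.
- handle (a point): Steel bar handle on the lid: round bar 12 mm in diameter, 98 mm clear between two posts, along the chest's y, bar centre 45 mm above the lid's upper face. Origin: middle of the bar; axes turn with the lid (as the chest's when closed). From the hinge point it is 175 mm along the lid's x and 59 mm along its z. The smooth bar can turn between finger pads.
- pickles_a: Green pickle jar, 72 mm in diameter, 135 mm tall, standing loose; leave alone. Origin: centre of its underside.
- pickles_b: Another green pickle jar, 72 mm in diameter, 135 mm tall, standing loose; leave alone. Origin: centre of its underside.
- peppers: Pale yellow pepper jar, 68 mm in diameter, 110 mm tall, standing loose; leave alone. Origin: centre of its underside.
- band: Loose brass jar band, a ring 72 mm in diameter, 16 mm high; leave alone. Origin: centre of its underside.
Mind the look-alikes: they are no part of the job. What is shaped like the mat but blue is not meant.

How it is judged:
By the outcome, as a careful person would: the job done as asked, in the order asked, and still so for the second after the job is handed in, while the arm keeps its last pose, push and grip.
It also fails if it takes over 58 s, if anything falls off the work surface, if the arm or the gripper's body presses on something with over 40 N, if the wrist force passes 120 N, or if a joint passes its speed limit or range.

## Working session

There is one attempt and no reset: what is moved stays moved. The work goes in short steps, Python scripts to look and compute and a tool call to move; the robot and the scene stay as the last step left them, time stands still between calls to the robot, and variables do not carry over. Pictures are saved under pics/ and viewed, at most 10 in all, crops included, and the job is handed in when it is done.

Besides the shell and the picture viewer there is one more tool, called after "Request:" by a JSON object that holds its "name" and its "arguments", one argument or row to a line. move_arm: Moves the arm, as the interface text tells. Shifts and turns lie within -1 to 1; 1 stands for 0.5 m of shift or 180 degrees of turn. Its arguments: {"type":"object","properties":{"series":{"type":"array"},"force":{"type":"number"}},"required":["series"]}

```bash
mkdir -p pics; ls; python3 - <<'E'
from bench import *
import cv2,numpy as np
np.set_printoptions(precision=4,suppress=True)
s=read_state();print(s)
for n in("scene","top"):
    cv2.imwrite(f"pics/{n}0.png",read_camera(n));c=get_calibration(n);print(n,c)
E
```

```text
pics
{'time_s': 0.0, 'joint_positions': array([ 1.5273,  0.5019, -0.4268,  1.5515,  0.2208,  1.1383, -0.2103]), 'joint_velocities': array([-0.0018, -0.0009, -0.0007, -0.0009,  0.0003,  0.0004,  0.0003]), 'tau': array([  0.0005, -56.6581,  -5.8156, -27.9111,  -0.0685,   0.0309,
         0.0002]), 'position': array([ 0.196 , -0.619 ,  0.2445]), 'tool_rot': array([-3.1028, -0.4797,  0.0004]), 'force': array([-0.2204,  0.1644,  0.2255]), 'ft_torque': array([ 0.0126, -0.0063,  0.0035]), 'finger_force': 0.0, 'grip_width': 0.09168351912822804}
scene {'K': array([[421.5931,   0.    , 276.2707],
       [  0.    , 421.5931, 207.0097],
       [  0.    ,   0.    ,   1.    ]]), 'dist_coeffs': array([0.0062, 0.    , 0.    , 0.    , 0.    ]), 'R': array([[-0.6565,  0.7543,  0.0055],
       [ 0.5901,  0.518 , -0.6192],
       [-0.4699, -0.4033, -0.7852]]), 't': array([ 0.334 , -0.2075,  1.6176])}
top {'K': array([[429.1238,   0.    , 277.653 ],
       [  0.    , 429.1238, 212.2011],
       [  0.    ,   0.    ,   1.    ]]), 'dist_coeffs': array([-0.1223,  0.    ,  0.    ,  0.    ,  0.    ]), 'R': array([[-0.0237, -0.9997, -0.0011],
       [-0.9993,  0.0237, -0.0299],
       [ 0.03  ,  0.0003, -0.9996]]), 't': array([0.0122, 0.4858, 1.3284])}
```

View pics/top0.png

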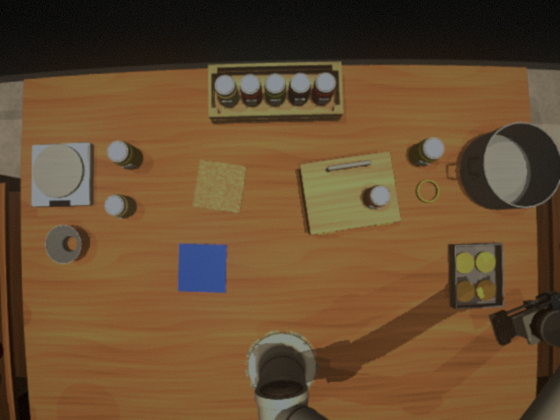

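View pics/scene0.png

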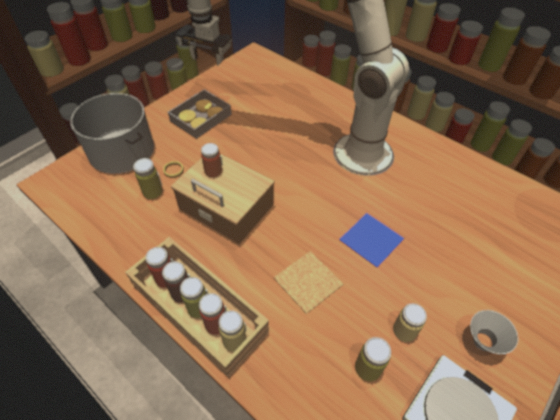

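The top view shows the cork mat at about (219,186), the lid at (350,193) with its bar at (349,165), and the red jar's cap at (379,197). The blue decoy is at (203,268), the pickles at (430,150) and (122,153), the peppers at (118,205) and the band at (428,190). The scene view agrees: the jar's cap is at (211,150) and the handle at (207,190).

```bash
cat > h.py <<'E'
from bench import *
import cv2,numpy as np
from scipy.spatial.transform import Rotation as Ro
np.set_printoptions(precision=4,suppress=True)
def ray(n,uv,c=None):
    c=c or get_calibration(n)
    p=cv2.undistortPoints(np.array(uv,float).reshape(-1,1,2),c["K"],c["dist_coeffs"]).reshape(-1,2)
    d=np.c_[p,np.ones(len(p))]@c["R"]; return -c["R"].T@c["t"],d
def plane(n,uv,z,c=None):
    o,d=ray(n,uv,c); return o+d*((z-o[2])/d[:,2])[:,None]
def big(mask,roi):
    x0,y0,x1,y1=roi; m=np.zeros_like(mask); m[y0:y1,x0:x1]=mask[y0:y1,x0:x1]
    cs=cv2.findContours(m,cv2.RETR_EXTERNAL,cv2.CHAIN_APPROX_NONE)[0]
    return max(cs,key=cv2.contourArea)
E
python3 - <<'E'
from h import *
im=cv2.imread("pics/top0.png");hsv=cv2.cvtColor(im,cv2.COLOR_BGR2HSV)
for n,p in dict(lid=(330,200),mat=(219,186),table=(260,230),cap=(379,195),bar=(350,165),table2=(350,270)).items(): print(n,hsv[p[1],p[0]],im[p[1]-1:p[1]+2,p[0]-1:p[0]+2].reshape(-1,3).mean(0))
mk=cv2.inRange(hsv,(17,60,60),(35,255,255))
for n,roi,z in(("mat",(185,150,255,222),.004),("lid",(290,140,410,245),.124)):
    c=big(mk,roi); r=cv2.minAreaRect(c.astype(np.float32)); b=cv2.boxPoints(r)
    P=plane("top",b,z); print(n,r,cv2.contourArea(c),"\n",P,P.mean(0),np.linalg.norm(np.diff(P,axis=0),axis=1))
    cv2.polylines(im,[np.int32(b)],True,(255,0,255),1)
g=cv2.inRange(hsv,(0,0,110),(180,70,255))
for n,roi,z in(("cap",(362,180,395,212),.224),("bar",(322,155,376,176),.169)):
    c=big(g,roi); r=cv2.minAreaRect(c.astype(np.float32));print(n,r,cv2.minEnclosingCircle(c),plane("top",[r[0],*cv2.boxPoints(r)],z))
    cv2.drawContours(im,[c],-1,(0,0,255),1)
cv2.imwrite("pics/m.png",cv2.resize(im[140:250,180:450],None,fx=2.9,fy=2.9,interpolation=0))
E
```

```text
lid [ 25 109 140] [ 80.     129.5556 139.4444]
mat [ 21 127 139] [ 72.3333 121.3333 139.6667]
table [ 14 157 138] [ 52.      92.7778 138.    ]
cap [105  14 149] [147.7778 144.3333 139.7778]
bar [ 24  36 133] [105.     120.7778 125.1111]
table2 [ 16 159 136] [ 51.      94.1111 137.1111]
mat ((219.0393829345703, 185.43226623535156), (49.7298469543457, 50.253623962402344), 8.365885734558105) 2275.5 
 [[0.5098 0.2728 0.004 ]
 [0.6662 0.2473 0.004 ]
 [0.639  0.0923 0.004 ]
 [0.4835 0.1184 0.004 ]] [0.5746 0.1827 0.004 ] [0.1584 0.1574 0.1577]
lid ((353.4919128417969, 192.4486846923828), (74.03024291992188, 101.99951934814453), 81.02737426757812) 6549.0 
 [[ 0.6192 -0.0589  0.124 ]
 [ 0.6599 -0.3517  0.124 ]
 [ 0.448  -0.3777  0.124 ]
 [ 0.41   -0.0863  0.124 ]] [ 0.5343 -0.2187  0.124 ] [0.2956 0.2135 0.2939]
cap ((380.0, 195.5), (19.0, 18.0), 90.0) ((380.027099609375, 195.10098266601562), 9.952250480651855) [[ 0.517  -0.2694  0.224 ]
 [ 0.5425 -0.2463  0.224 ]
 [ 0.5415 -0.2943  0.224 ]
 [ 0.4914 -0.2926  0.224 ]
 [ 0.4925 -0.2447  0.224 ]]
bar ((349.5, 164.5), (3.3941128253936768, 41.577877044677734), 81.8698959350586) ((349.5, 164.5), 20.796733856201172) [[ 0.608  -0.2006  0.169 ]
 [ 0.6056 -0.1429  0.169 ]
 [ 0.6198 -0.2577  0.169 ]
 [ 0.6104 -0.2587  0.169 ]
 [ 0.5963 -0.1439  0.169 ]]
```

View pics/m.png

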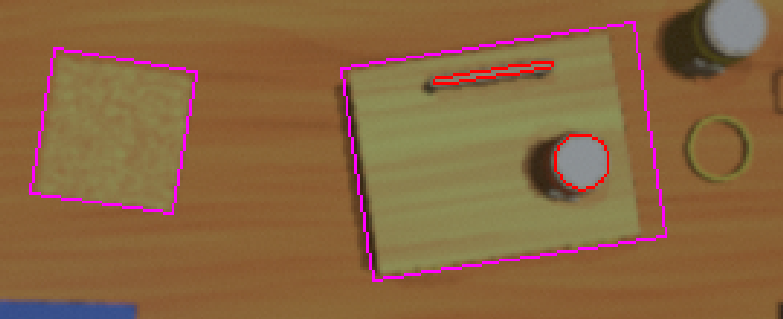

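The overlay shows that the mat box and the bar and cap contours fit well. The lid box runs past the lid's right edge, so I'll take the chest pose from the bar instead. Next I'll check whether a known arm's kinematics match, so I can judge the reach.

```bash
cat > fk.py <<'E'
from h import *
def T(a,al,d,th):
    ct,st,ca,sa=np.cos(th),np.sin(th),np.cos(al),np.sin(al)
    return np.array([[ct,-st,0,a],[st*ca,ct*ca,-sa,-d*sa],[st*sa,ct*sa,ca,d*ca],[0,0,0,1]])
H=np.pi/2
DH=[(0,0,.267),(0,-H,0),(0,H,.293),(.0525,H,0),(.0775,H,.3425),(0,H,0),(.076,-H,.097)]
def fk(q,tool=0):
    M=np.eye(4)
    for (a,al,d),th in zip(DH,q): M=M@T(a,al,d,th)
    return M@T(0,0,tool,0)
E
python3 - <<'E'
from fk import *
s=read_state();M=fk(s["joint_positions"])
R=Ro.from_rotvec(s["tool_rot"]).as_matrix()
print(M,"\n",R,s["position"],np.linalg.norm(M[:2,3]),np.linalg.norm(s["position"][:2]))
E
```

```text
[[ 0.3091  0.9509 -0.0163  0.2218]
 [ 0.9502 -0.3095 -0.0364  0.546 ]
 [-0.0397 -0.0042 -0.9992  0.3124]
 [ 0.      0.      0.      1.    ]] 
 [[ 0.9533  0.302  -0.0004]
 [ 0.302  -0.9533  0.0017]
 [ 0.0001 -0.0017 -1.    ]] [ 0.1961 -0.6191  0.2446] 0.5893022084274844 0.6494243804045168
```

```bash
cat >> h.py <<'E'
def down(yaw): # tool z down, tool x at yaw (deg)
    return Ro.from_euler('z',yaw,degrees=True)*Ro.from_euler('x',180,degrees=True)
def row(pos,rot,p0=None,r0=None):
    s=read_state(); p0=s["position"] if p0 is None else np.array(p0); r0=Ro.from_rotvec(s["tool_rot"]) if r0 is None else r0
    return np.r_[r0.inv().apply(np.array(pos)-p0)/.5,(r0.inv()*rot).as_rotvec()/np.pi].round(4)
E
python3 -c "
from h import *
print(row([.517,-.2694,.31],down(7.5)),row([.517,-.2694,.26],down(7.5)))"
```

```text
[ 0.8231 -0.4732 -0.13   -0.0005  0.      0.056 ] [ 0.8231 -0.473  -0.03   -0.0005  0.      0.056 ]
```

Request:
{"name": "move_arm", "arguments": {
  "series": [
    [0.1, -0.05, -0.1, 0, 0, 0, 1],
    [0.2, -0.1, -0.13, 0, 0, 0.02, 1],
    [0.823, -0.473, -0.13, 0, 0, 0.056, 1],
    [0.823, -0.473, -0.13, 0, 0, 0.056, 1],
    [0.823, -0.473, -0.13, 0, 0, 0.056, 1],
    [0.823, -0.473, -0.13, 0, 0, 0.056, 1],
    [0.823, -0.473, -0.13, 0, 0, 0.056, 1],
    [0.823, -0.473, -0.13, 0, 0, 0.056, 1],
    [0.823, -0.473, -0.13, 0, 0, 0.056, 1],
    [0.823, -0.473, -0.13, 0, 0, 0.056, 1]
  ],
  "force": 20
}}

```text
time_s: 1.1
position: [0.5186, -0.267, 0.3105]
tool_rot: [-3.134, -0.208, -0.0]
force: [-0.3, 0.2, 0.2]
grip_width: 0.0919
finger_force: 0.0
```

Request:
{"name": "move_arm", "arguments": {
  "series": [
    [0, 0, 0, 0, 0, 0, 1],
    [0, 0, 0, 0, 0, 0, 1]
  ]
}}

```text
time_s: 1.3
position: [0.5176, -0.2685, 0.3101]
tool_rot: [-3.134, -0.211, 0.001]
force: [-0.3, -0.2, 0.5]
grip_width: 0.0919
finger_force: 0.0
```

```bash
python3 - <<'E'
from h import *
s=read_state();print(s["time_s"],s["position"],s["tool_rot"],s["joint_positions"])
c=get_calibration("wrist");im=read_camera("wrist");cv2.imwrite("pics/w1.png",im);print(c)
E
```

```text
1.3 [ 0.5176 -0.2685  0.3101] [-3.134  -0.2107  0.001 ] [ 0.9051  0.349  -0.6027  1.6435  0.2081  1.2148 -1.1791]
{'K': array([[313.654 ,   0.    , 283.0675],
       [  0.    , 313.654 , 212.4285],
       [  0.    ,   0.    ,   1.    ]]), 'dist_coeffs': array([0.0218, 0.    , 0.    , 0.    , 0.    ]), 'R': array([[ 0.1343, -0.9909, -0.0008],
       [-0.9509, -0.1291,  0.2814],
       [-0.279 , -0.037 , -0.9596]]), 't': array([-0.3345,  0.4043,  0.5871])}
```

View pics/w1.png

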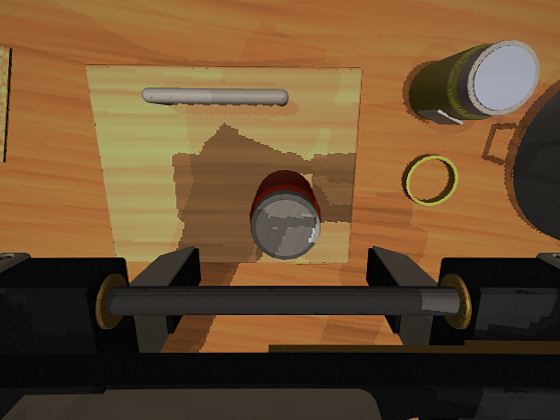

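The wrist view shows the jar cap at about (285,226), the bar from (142,97) to (288,97), and the far corners of the lid at (86,66) and (361,68).

```bash
python3 - <<'E'
from h import *
c=get_calibration("wrist");im=cv2.imread("pics/w1.png")
print("bar",plane("wrist",[(142,97),(288,97)],.169,c),"\ncap",plane("wrist",[(285,226),(251,226),(320,226)],.224,c))
L=plane("wrist",[(86,66),(361,68),(350,262),(117,262)],.124,c);print("lid",L)
d=L[0]-L[1];print("yaw",np.degrees(np.arctan2(-d[0],d[1])))
print("jar foot ctr?",plane("wrist",[(285,172)],.202,c))
E
```

```text
bar [[ 0.5947 -0.1403  0.169 ]
 [ 0.611  -0.2611  0.169 ]] 
cap [[ 0.5162 -0.271   0.224 ]
 [ 0.5128 -0.2454  0.224 ]
 [ 0.5196 -0.2972  0.224 ]]
lid [[ 0.6153 -0.0696  0.124 ]
 [ 0.6484 -0.3264  0.124 ]
 [ 0.4494 -0.3547  0.124 ]
 [ 0.4152 -0.0942  0.124 ]]
yaw 7.347949154344677
jar foot ctr? [[ 0.5534 -0.2661  0.202 ]]
```

Request:
{"name": "move_arm", "arguments": {
  "series": [
    [0, 0, 0.08, 0, 0, 0, 1],
    [0, 0, 0.16, 0, 0, 0, 1],
    [0, 0, 0.21, 0, 0, 0, 1],
    [0, 0, 0.24, 0, 0, 0, 1],
    [0, 0, 0.25, 0, 0, 0, 1],
    [0, 0, 0.25, 0, 0, 0, 1]
  ]
}}

```text
time_s: 1.95
position: [0.5168, -0.2708, 0.1855]
tool_rot: [-3.135, -0.203, 0.0]
force: [0.2, -0.0, 0.3]
grip_width: 0.0917
finger_force: 0.0
```

Request:
{"name": "move_arm", "arguments": {
  "series": [
    [0, 0, 0, 0, 0, 0, 0],
    [0, 0, 0, 0, 0, 0, 0],
    [0, 0, 0, 0, 0, 0, 0],
    [0, 0, 0, 0, 0, 0, 0],
    [0, 0, 0, 0, 0, 0, 0],
    [0, 0, 0, 0, 0, 0, 0],
    [0, 0, 0, 0, 0, 0, 0]
  ],
  "force": 20
}}

```text
time_s: 2.65
position: [0.5174, -0.2699, 0.186]
tool_rot: [3.134, 0.206, 0.001]
force: [-0.6, 0.6, 4.6]
grip_width: 0.0595
finger_force: 20.0
```

Request:
{"name": "move_arm", "arguments": {
  "series": [
    [0, 0, -0.05, 0, 0, 0, 0],
    [0, 0, -0.12, 0, 0, 0, 0],
    [0, 0, -0.18, 0, 0, 0, 0],
    [0.02, -0.05, -0.2, 0, 0, 0, 0],
    [0.03, -0.11, -0.2, 0, 0, 0, 0],
    [0.05, -0.18, -0.2, 0, 0, 0, 0],
    [0.07, -0.26, -0.2, 0, 0, 0, 0],
    [0.09, -0.34, -0.2, 0, 0, 0, 0],
    [0.11, -0.42, -0.2, 0, 0, 0, 0],
    [0.132, -0.5, -0.2, 0, 0, 0, 0]
  ]
}}

```text
time_s: 3.65
position: [0.5492, -0.012, 0.2847]
tool_rot: [3.135, 0.205, -0.003]
force: [0.8, 0.4, -2.8]
grip_width: 0.0594
finger_force: 20.0
```

Request:
{"name": "move_arm", "arguments": {
  "series": [
    [0.02, -0.08, 0, 0, 0, 0, 0],
    [0.04, -0.16, 0, 0, 0, 0, 0],
    [0.06, -0.24, 0, 0, 0, 0, 0],
    [0.08, -0.31, 0, 0, 0, 0, 0],
    [0.09, -0.36, 0, 0, 0, 0, 0],
    [0.1, -0.383, 0, 0, 0, 0, 0],
    [0.1, -0.383, 0, 0, 0, 0, 0],
    [0.1, -0.383, 0, 0, 0, 0, 0]
  ]
}}

```text
time_s: 4.45
position: [0.5747, 0.1811, 0.2848]
tool_rot: [3.134, 0.203, -0.002]
force: [-0.4, -0.1, -2.1]
grip_width: 0.0596
finger_force: 20.0
```

```bash
python3 - <<'E'
from h import *
s=read_state();print(s["position"],s["tool_rot"],s["joint_positions"],s["force"],s["grip_width"])
print(row([.575,.183,.075],down(7.5)))
cv2.imwrite("pics/w2.png",read_camera("wrist"))
E
```

```text
[0.5747 0.1811 0.2848] [ 3.1335  0.2033 -0.0019] [ 0.2037  0.4425 -0.7427  1.6227  0.3166  1.2023 -2.048 ] [-0.3822 -0.1022 -2.1404] 0.059566933243013986
[ 0.0017 -0.0042  0.4196  0.0005  0.0004 -0.0004]
```

View pics/w2.png

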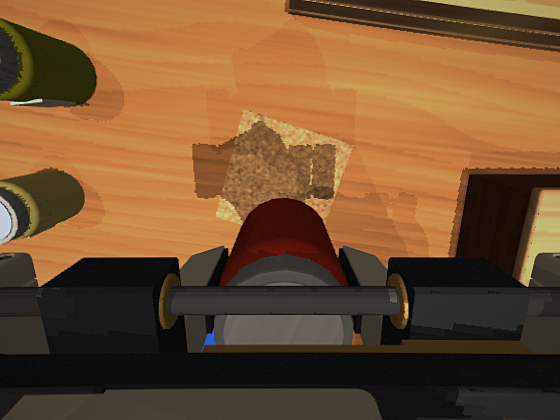

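The jar is held upright. The mat lies below it, with corners visible at (243,110), (353,147) and (218,218), and nothing is in the way.

Request:
{"name": "move_arm", "arguments": {
  "series": [
    [0, -0.003, 0.07, 0, 0, 0, 0],
    [0, -0.003, 0.15, 0, 0, 0, 0],
    [0, -0.003, 0.23, 0, 0, 0, 0],
    [0, -0.003, 0.3, 0, 0, 0, 0],
    [0, -0.003, 0.36, 0, 0, 0, 0],
    [0, -0.003, 0.4, 0, 0, 0, 0],
    [0, -0.003, 0.415, 0, 0, 0, 0],
    [0, -0.003, 0.423, 0, 0, 0, 0],
    [0, -0.003, 0.428, 0, 0, 0, 0],
    [0, -0.003, 0.43, 0, 0, 0, 0]
  ]
}}

```text
time_s: 5.5
position: [0.5754, 0.1843, 0.0716]
tool_rot: [-3.135, -0.204, -0.003]
force: [-0.0, 0.0, -2.6]
grip_width: 0.0595
finger_force: 20.0
```

Request:
{"name": "move_arm", "arguments": {
  "series": [
    [0, 0, 0.002, 0, 0, 0, 0],
    [0, 0, 0.004, 0, 0, 0, 0],
    [0, 0, 0.004, 0, 0, 0, 0]
  ]
}}

```text
time_s: 5.8
position: [0.5746, 0.1845, 0.0689]
tool_rot: [3.135, 0.206, 0.001]
force: [-0.4, -0.5, -3.1]
grip_width: 0.0592
finger_force: 20.0
```

Request:
{"name": "move_arm", "arguments": {
  "series": [
    [0, 0, 0.002, 0, 0, 0, 0],
    [0, 0, 0.004, 0, 0, 0, 0],
    [0, 0, 0.005, 0, 0, 0, 0],
    [0, 0, 0.005, 0, 0, 0, 0]
  ]
}}

```text
time_s: 6.2
position: [0.5744, 0.1845, 0.0661]
tool_rot: [3.135, 0.205, -0.0]
force: [-1.0, -0.6, -0.6]
grip_width: 0.0597
finger_force: 20.0
```

Request:
{"name": "move_arm", "arguments": {
  "series": [
    [0, 0, 0.001, 0, 0, 0, 0],
    [0, 0, 0.001, 0, 0, 0, 0]
  ]
}}

```text
time_s: 6.4
position: [0.5744, 0.1845, 0.0661]
tool_rot: [3.135, 0.206, 0.0]
force: [-2.1, -0.9, 4.9]
grip_width: 0.0599
finger_force: 20.0
```

Contact is firm, so I'll release and retreat straight up.

Request:
{"name": "move_arm", "arguments": {
  "series": [
    [0, 0, 0, 0, 0, 0, 0.72],
    [0, 0, 0, 0, 0, 0, 0.8],
    [0, 0, 0, 0, 0, 0, 0.9],
    [0, 0, 0, 0, 0, 0, 1],
    [0, 0, 0, 0, 0, 0, 1],
    [0, 0, 0, 0, 0, 0, 1],
    [0, 0, 0, 0, 0, 0, 1]
  ]
}}

```text
time_s: 7.1
position: [0.5744, 0.1845, 0.0655]
tool_rot: [-3.135, -0.205, -0.0]
force: [0.1, -0.6, -0.6]
grip_width: 0.0918
finger_force: 0.0
```

Request:
{"name": "move_arm", "arguments": {
  "series": [
    [0, 0, -0.03, 0, 0, 0, 1],
    [0, 0, -0.08, 0, 0, 0, 1],
    [0, 0, -0.15, 0, 0, 0, 1],
    [0, 0, -0.23, 0, 0, 0, 1],
    [0, 0, -0.32, 0, 0, 0, 1],
    [0, 0, -0.41, 0, 0, 0, 1],
    [0, 0, -0.48, 0, 0, 0, 1],
    [0, 0, -0.5, 0, 0, 0, 1],
    [0, 0, -0.5, 0, 0, 0, 1]
  ]
}}

```text
time_s: 8.0
position: [0.5751, 0.1851, 0.3183]
tool_rot: [-3.134, -0.206, -0.007]
force: [-0.1, -0.6, -0.2]
grip_width: 0.0917
finger_force: 0.0
```

```bash
python3 - <<'E'
from h import *
s=read_state();print(s["position"],s["tool_rot"],s["joint_positions"],s["force"],s["grip_width"])
print(row([.604,-.201,.30],down(97.5)))
im=read_camera("top");cv2.imwrite("pics/top1.png",im)
w=read_camera("wrist")
cv2.imwrite("pics/c2.png",cv2.hconcat([cv2.resize(im[130:280,160:440],(600,321)), cv2.resize(w,(200,321))]))
E
```

```text
[0.5751 0.1851 0.3183] [-3.1344 -0.2058 -0.0071] [ 0.2105  0.4162 -0.7595  1.5813  0.2984  1.2591 -2.0372] [-0.0651 -0.6232 -0.2489] 0.09169631043600945
[-0.0438  0.7731  0.0363  0.0011 -0.0012 -0.4999]
```

View pics/c2.png

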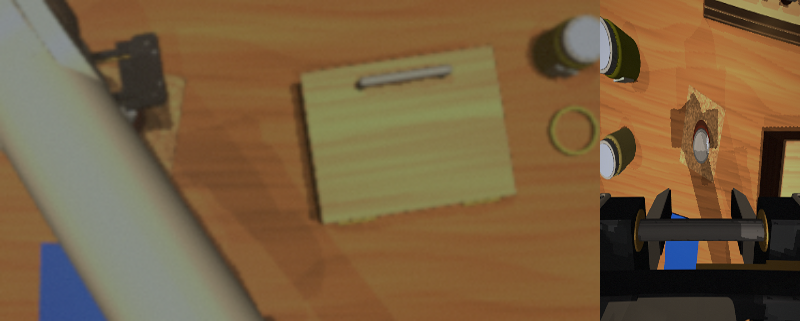

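The jar stands upright inside the mat, and the lid, the band and the right-hand pickle jar look undisturbed. Next I'll go above the handle and turn the gripper by a quarter.

Request:
{"name": "move_arm", "arguments": {
  "series": [
    [0, 0.06, 0, 0, 0, -0.03, 1],
    [-0.01, 0.13, 0, 0, 0, -0.07, 1],
    [-0.015, 0.21, 0.01, 0, 0, -0.115, 1],
    [-0.02, 0.29, 0.01, 0, 0, -0.16, 1],
    [-0.025, 0.37, 0.015, 0, 0, -0.205, 1],
    [-0.03, 0.45, 0.02, 0, 0, -0.25, 1],
    [-0.03, 0.53, 0.025, 0, 0, -0.295, 1],
    [-0.035, 0.61, 0.03, 0, 0, -0.34, 1],
    [-0.04, 0.68, 0.036, 0, 0, -0.385, 1],
    [-0.044, 0.74, 0.036, 0, 0, -0.43, 1]
  ]
}}

```text
time_s: 9.1
position: [0.5991, -0.1877, 0.2944]
tool_rot: [-2.31, -2.123, 0.004]
force: [0.7, -0.5, 0.1]
grip_width: 0.0921
finger_force: 0.0
```

```bash
python3 - <<'E'
from h import *
print(row([.604,-.201,.30],down(97.5)),read_state()["joint_positions"])
im=cv2.imread("pics/top1.png");hsv=cv2.cvtColor(im,cv2.COLOR_BGR2HSV)
c=big(cv2.inRange(hsv,(0,0,110),(180,70,255)),(322,155,376,176));r=cv2.minAreaRect(c.astype(np.float32));print(plane("top",[r[0],*cv2.boxPoints(r)],.173))
E
```

```text
[-0.0256  0.0119 -0.0114 -0.0015 -0.0005 -0.0686] [ 0.9081  0.552  -0.9392  1.5388  0.4551  1.2892 -0.1749]
[[ 0.6076 -0.1999  0.173 ]
 [ 0.6047 -0.1424  0.173 ]
 [ 0.6194 -0.2568  0.173 ]
 [ 0.6106 -0.2578  0.173 ]
 [ 0.596  -0.1434  0.173 ]]
```

Request:
{"name": "move_arm", "arguments": {
  "series": [
    [-0.015, 0.006, -0.01, 0, 0, -0.035, 1],
    [-0.025, 0.011, -0.011, 0, 0, -0.07, 1],
    [-0.025, 0.011, -0.011, 0, 0, -0.07, 1],
    [-0.025, 0.011, -0.011, 0, 0, -0.07, 1]
  ]
}}

```text
time_s: 9.5
position: [0.6044, -0.1976, 0.3012]
tool_rot: [-2.072, -2.357, 0.001]
force: [-0.4, 0.7, -0.0]
grip_width: 0.0913
finger_force: 0.0
```

```bash
python3 - <<'E'
from h import *
s=read_state();print(s["position"],s["tool_rot"],s["joint_positions"],Ro.from_rotvec(s["tool_rot"]).as_matrix())
c=get_calibration("wrist");im=read_camera("wrist");cv2.imwrite("pics/w3.png",im);print(c["R"],c["t"])
print(cv2.projectPoints(np.array([[.6,-.2,.169]]),cv2.Rodrigues(c["R"])[0],c["t"],c["K"],c["dist_coeffs"])[0])
E
```

```text
[ 0.6044 -0.1976  0.3012] [-2.0721 -2.3572  0.0006] [ 0.9356  0.5787 -0.9834  1.5098  0.4876  1.319   0.0325] [[-0.1282  0.9917 -0.0026]
 [ 0.9917  0.1282  0.0018]
 [ 0.0021 -0.0023 -1.    ]]
[[ 0.9917  0.1286 -0.0029]
 [ 0.1243 -0.9525  0.2781]
 [ 0.033  -0.2761 -0.9606]] [-0.5735 -0.3127  0.3699]
[[[277.8912 211.6743]]]
```

View pics/w3.png

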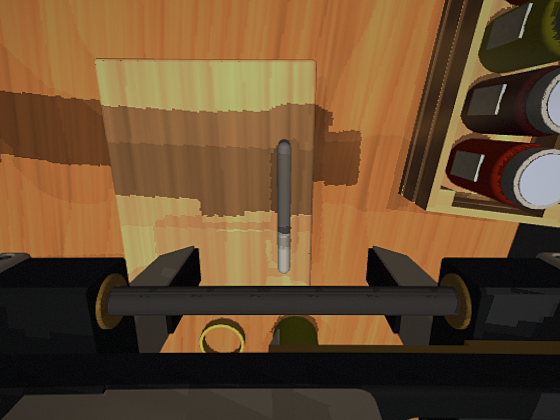

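The bar runs vertically in the wrist view from (284,139) to (284,273), so it is centred between the fingers and the tool is aligned with it. The lid's far edge is at column 314 or so.

```bash
python3 - <<'E'
from h import *
P=plane("wrist",[(284,142),(284,270)],.173);print(P,P.mean(0))
print(plane("wrist",[(95,59),(315,61)],.124))
m=P.mean(0)
print(row([m[0],m[1],.169],down(97.5)))
E
```

```text
[[ 0.5977 -0.138   0.173 ]
 [ 0.613  -0.2546  0.173 ]] [ 0.6054 -0.1963  0.173 ]
[[ 0.4175 -0.0907  0.124 ]
 [ 0.6169 -0.0655  0.124 ]]
[ 0.0015  0.0023  0.2654 -0.0006 -0.0005 -0.0005]
```

Request:
{"name": "move_arm", "arguments": {
  "series": [
    [0, 0.002, 0.06, 0, 0, 0, 1],
    [0, 0.002, 0.13, 0, 0, 0, 1],
    [0, 0.002, 0.19, 0, 0, 0, 1],
    [0, 0.002, 0.235, 0, 0, 0, 1],
    [0, 0.002, 0.258, 0, 0, 0, 1],
    [0, 0.002, 0.264, 0, 0, 0, 1],
    [0, 0.002, 0.264, 0, 0, 0, 1]
  ]
}}

```text
time_s: 10.25
position: [0.6065, -0.1976, 0.1715]
tool_rot: [2.071, 2.362, 0.0]
force: [0.5, -0.3, 0.4]
grip_width: 0.0916
finger_force: 0.0
```

Request:
{"name": "move_arm", "arguments": {
  "series": [
    [0, 0, 0, 0, 0, 0, 0],
    [0, 0, 0, 0, 0, 0, 0],
    [0, 0, 0, 0, 0, 0, 0],
    [0, 0, 0, 0, 0, 0, 0],
    [0, 0, 0, 0, 0, 0, 0],
    [0, 0, 0, 0, 0, 0, 0],
    [0, 0, 0, 0, 0, 0, 0],
    [0, 0, 0, 0, 0, 0, 0],
    [0, 0, 0, 0, 0, 0, 0],
    [0, 0, 0, 0, 0, 0, 0]
  ],
  "force": 30
}}

```text
time_s: 11.25
position: [0.6062, -0.1981, 0.171]
tool_rot: [-2.071, -2.362, -0.0]
force: [-1.6, -0.6, -0.2]
grip_width: 0.016
finger_force: 0.0
```

```bash
python3 - <<'E'
from h import *
s=read_state();print(s)
E
```

```text
{'time_s': 11.25, 'joint_positions': array([ 0.8896,  0.6996, -0.9019,  1.6375,  0.6009,  1.1046, -0.0474]), 'joint_velocities': array([ 0.0011, -0.0006,  0.0008, -0.0015, -0.0005,  0.0009, -0.    ]), 'tau': array([  0.0034, -55.4432, -15.4674, -23.2189,  -0.0623,   0.0349,
        -0.0001]), 'position': array([ 0.6062, -0.1981,  0.171 ]), 'tool_rot': array([-2.0714, -2.3619, -0.0001]), 'force': array([-1.6007, -0.613 , -0.1736]), 'ft_torque': array([ 0.041 , -0.0961, -0.032 ]), 'finger_force': 0.0, 'grip_width': 0.01601583475230313}
```

Request:
{"name": "move_arm", "arguments": {
  "series": [
    [0, 0, 0, 0, 0, 0, 0],
    [0, 0, 0, 0, 0, 0, 0],
    [0, 0, 0, 0, 0, 0, 0],
    [0, 0, 0, 0, 0, 0, 0]
  ]
}}

```text
time_s: 11.65
position: [0.6047, -0.1983, 0.1708]
tool_rot: [-2.07, -2.36, 0.004]
force: [-5.9, -0.0, 3.9]
grip_width: 0.0108
finger_force: 30.0
```

```bash
python3 -c "
from math import *
for t in range(3,31,3):
    a=radians(t);print(t,round((.176*(cos(a)-1)-.061*sin(a))/.5,3),round((-.176*sin(a)+.061*(1-cos(a)))/.5,3),round(-t/180,4))"
```

```text
3 -0.007 -0.018 -0.0167
6 -0.015 -0.036 -0.0333
9 -0.023 -0.054 -0.05
12 -0.033 -0.071 -0.0667
15 -0.044 -0.087 -0.0833
18 -0.055 -0.103 -0.1
21 -0.067 -0.118 -0.1167
24 -0.08 -0.133 -0.1333
27 -0.094 -0.147 -0.15
30 -0.108 -0.16 -0.1667
```

Request:
{"name": "move_arm", "arguments": {
  "series": [
    [0, -0.003, -0.008, -0.008, 0, 0, 0],
    [0, -0.007, -0.018, -0.0167, 0, 0, 0],
    [0, -0.011, -0.027, -0.025, 0, 0, 0],
    [0, -0.015, -0.036, -0.0333, 0, 0, 0],
    [0, -0.019, -0.045, -0.0417, 0, 0, 0],
    [0, -0.023, -0.054, -0.05, 0, 0, 0],
    [0, -0.028, -0.063, -0.0583, 0, 0, 0],
    [0, -0.033, -0.071, -0.0667, 0, 0, 0],
    [0, -0.038, -0.079, -0.075, 0, 0, 0],
    [0, -0.044, -0.087, -0.0833, 0, 0, 0]
  ]
}}

```text
time_s: 12.65
position: [0.5831, -0.201, 0.2142]
tool_rot: [1.948, 2.222, 0.292]
force: [-2.8, -0.4, -5.1]
grip_width: 0.0111
finger_force: 30.0
```

```bash
cat > ang.py <<'E'
from h import *
s=read_state();p=s["position"];R=Ro.from_rotvec(s["tool_rot"])
h=np.array([.4305,-.2213,.110]);u=np.array([np.cos(np.radians(7.5)),np.sin(np.radians(7.5)),0])
def lid(p):
    d=p-h; return np.degrees(np.arctan2(d[2],d@u)-np.arctan2(.059,.175)),np.hypot(d[2],d@u)
z=R.apply([0,0,1])
print("TCP lid angle,radius",lid(p),"nominal",np.hypot(.059,.175),"tool tilt",np.degrees(np.arctan2(z@u,-z[2])))
print(p,s["joint_positions"],s["force"],s["ft_torque"],s["grip_width"],s["finger_force"])
E
python3 ang.py
```

```text
TCP lid angle,radius (np.float64(15.45456038184619), np.float64(0.1858973777995258)) nominal 0.18467809832245943 tool tilt 14.990604763625019
[ 0.5831 -0.201   0.2142] [ 1.1671  0.5337 -1.0538  1.8608  0.5194  0.8005  0.0392] [-2.8075 -0.4359 -5.1287] [-0.2037  1.038   0.0039] 0.01109802941234591 29.99938577413559
```

Request:
{"name": "move_arm", "arguments": {
  "series": [
    [0, -0.003, -0.008, -0.005, 0, 0, 0],
    [0, -0.007, -0.018, -0.011, 0, 0, 0],
    [0, -0.011, -0.027, -0.017, 0, 0, 0],
    [0, -0.015, -0.036, -0.022, 0, 0, 0],
    [0, -0.019, -0.045, -0.028, 0, 0, 0],
    [0, -0.023, -0.054, -0.033, 0, 0, 0],
    [0, -0.028, -0.063, -0.039, 0, 0, 0],
    [0, -0.033, -0.071, -0.044, 0, 0, 0],
    [0, -0.038, -0.079, -0.05, 0, 0, 0],
    [0, -0.044, -0.087, -0.056, 0, 0, 0]
  ]
}}

```text
time_s: 13.65
position: [0.5513, -0.2051, 0.2506]
tool_rot: [1.856, 2.117, 0.47]
force: [-1.9, -1.4, -7.9]
grip_width: 0.011
finger_force: 30.0
```

```bash
python3 ang.py
```

```text
TCP lid angle,radius (np.float64(30.449625782353255), np.float64(0.1860493084985388)) nominal 0.18467809832245943 tool tilt 25.06126651198381
[ 0.5513 -0.2051  0.2506] [ 1.4906  0.4372 -1.2636  2.0127  0.3921  0.6113  0.1931] [-1.9331 -1.3897 -7.9029] [-0.2197  1.2106 -0.0135] 0.01097032371801196 30.005906224250793
```

```bash
cat > fit.py <<'E'
from fk import *
from scipy.optimize import least_squares
D=[([1.5273,.5019,-.4268,1.5515,.2208,1.1383,-.2103],[.196,-.619,.2445],[-3.1028,-.4797,.0004]),
([.9051,.349,-.6027,1.6435,.2081,1.2148,-1.1791],[.5176,-.2685,.3101],[-3.134,-.2107,.001]),
([.2037,.4425,-.7427,1.6227,.3166,1.2023,-2.048],[.5747,.1811,.2848],[3.1335,.2033,-.0019]),
([.2105,.4162,-.7595,1.5813,.2984,1.2591,-2.0372],[.5751,.1851,.3183],[-3.1344,-.2058,-.0071]),
([.9356,.5787,-.9834,1.5098,.4876,1.319,.0325],[.6044,-.1976,.3012],[-2.0721,-2.3572,.0006]),
([.8896,.6996,-.9019,1.6375,.6009,1.1046,-.0474],[.6062,-.1981,.171],[-2.0714,-2.3619,-.0001]),
([1.1671,.5337,-1.0538,1.8608,.5194,.8005,.0392],[.5831,-.201,.2142],[1.948,2.222,.292]),
([1.4906,.4372,-1.2636,2.0127,.3921,.6113,.1931],[.5513,-.2051,.2506],[1.856,2.117,.47])]
def F(x,q,sg):
    M=np.eye(4); d=[x[0],0,x[1],0,x[2],0,x[3]]; a=[0,0,0,x[4],x[5],0,x[6]]; al=[0,-H,H,H,H,H,-H]
    for i in range(7): M=M@T(a[i],al[i],d[i],sg[i]*q[i]+x[7+i])
    return M
def res(x,sg):
    o=[]
    for q,p,r in D:
        M=F(x,q,sg); o+=list(M[:3,3]-p)+list(.3*(Ro.from_matrix(M[:3,:3])*Ro.from_rotvec(r).inv()).as_rotvec())
    return np.array(o)
def fit():
    best=None; rng=np.random.default_rng(0)
    import itertools
    for s3,s5,s7 in itertools.product([1,-1],repeat=3):
      for s1 in(1,-1):
        for y in(0,H,np.pi,-H):
          for y7 in(0,H,np.pi,-H):
            sg=[s1,1,s3,1,s5,1,s7]
            x0=np.r_[.267,.293,.3425,.27,.0525,.0775,.076,y,0,0,0,0,0,y7]
            r=least_squares(res,x0,args=(sg,),max_nfev=25)
            if best is None or r.cost<best[0]: best=(r.cost,r.x,sg)
    r=least_squares(res,best[1],args=(best[2],));return r.cost,r.x,best[2]
if __name__=="__main__":
    c,x,sg=fit();print(c,x,sg,"max",abs(res(x,sg)).max()); np.save("x.npy",np.r_[x,sg])
E
timeout 400 python3 fit.py
```

```text
2.154277791248322e-05 [ 0.3547  0.518  -0.4826  0.3515  0.0211 -0.0054  0.0021 -0.0189  0.0059
  3.1187  0.019  -3.1424  3.1128 -1.6041] [-1, 1, -1, 1, 1, 1, -1] max 0.0023941291161107825
```

```bash
cat > sim.py <<'E'
from fit import *
v=np.load("x.npy");x,sg=v[:14],v[14:]
lo=np.array([-2.88,-.31,-1.54,.2,-1.41,.19,-2.57]);hi=np.array([2.88,2.03,1.56,2.42,4.55,2.02,2.57])
s=read_state();q0=s["joint_positions"];M0=F(x,q0,sg)
u=np.array([np.cos(np.radians(7.5)),np.sin(np.radians(7.5)),0]);ax=np.cross(u,[0,0,1]);ax=ax # rot about ax by +: x->up
P0=M0[:3,3];R0=Ro.from_matrix(M0[:3,:3])
def jac(q):
    M=F(x,q,sg);J=[]
    for i in range(7):
        e=q.copy();e[i]+=1e-6;N=F(x,e,sg);J.append(np.r_[(N[:3,3]-M[:3,3])/1e-6,(Ro.from_matrix(N[:3,:3])*Ro.from_matrix(M[:3,:3]).inv()).as_rotvec()/1e-6])
    return np.array(J).T,M
def run(dl,dt,th0=30.3,n=60):
    q=q0.copy()
    off=P0-(.185*(u*np.cos(np.radians(th0+18.63))+np.array([0,0,1])*np.sin(np.radians(th0+18.63))))
    for k in range(1,n+1):
        a=np.radians(th0+dl*k/n+18.63);p=off+.185*(u*np.cos(a)+np.array([0,0,1])*np.sin(a))
        R=Ro.from_rotvec(ax*np.radians(dt*k/n))*R0
        for _ in range(3):
            J,M=jac(q);q=q+np.linalg.pinv(J)@np.r_[p-M[:3,3],(R*Ro.from_matrix(M[:3,:3]).inv()).as_rotvec()]
    return q
if __name__=="__main__":
    print(ax)
    for dl,dt in((15,0),(15,10),(30,-25),(30,-15),(30,-8),(30,0),(30,8),(30,15)):
        q=run(dl,dt);print(dl,dt,q,"margin",np.minimum(q-lo,hi-q).min(),np.minimum(q-lo,hi-q).argmin()+1)
E
python3 sim.py
```

```text
[ 0.1305 -0.9914  0.    ]
15 0 [ 1.7335  0.3916 -1.4575  2.0498  0.3055  0.665   0.2916] margin 0.08250164268748361 3
15 10 [ 1.9066  0.4688 -1.5788  2.1613  0.3202  0.4627  0.341 ] margin -0.03876482858301644 3
30 -25 [ 1.344   0.3891 -1.1963  1.8199  0.403   1.1959  0.1518] margin 0.34371931598390204 3
30 -15 [ 1.6044  0.3266 -1.3604  1.9322  0.3086  0.9917  0.263 ] margin 0.17955154012789087 3
30 -8 [ 1.815   0.3272 -1.5191  2.0105  0.2617  0.857   0.3302] margin 0.020946312146489898 3
30 0 [ 2.01    0.3889 -1.6788  2.0984  0.2651  0.7123  0.3641] margin -0.1387926474149801 3
30 8 [ 2.1273  0.4782 -1.7617  2.1833  0.2947  0.5683  0.3872] margin -0.22168284478530587 3
30 15 [ 2.1857  0.5647 -1.7824  2.2538  0.3269  0.4405  0.415 ] margin -0.2423753340932815 3
```

```bash
cat > sim2.py <<'E'
import sim
from sim import *
def run2(dl,dt,ds,dy=0,th0=30.3,n=40):
    q=q0.copy()
    off=P0-(.185*(u*np.cos(np.radians(th0+18.63))+np.array([0,0,1])*np.sin(np.radians(th0+18.63))))
    for k in range(1,n+1):
        a=np.radians(th0+dl*k/n+18.63);p=off+.185*(u*np.cos(a)+np.array([0,0,1])*np.sin(a))
        p=p+ax*dy*k/n
        R=R0*Ro.from_rotvec(np.radians([-dt*k/n,0,0]))*Ro.from_rotvec(np.radians([0,ds*k/n,0]))
        for _ in range(2):
            J,M=jac(q);q=q+np.linalg.pinv(J)@np.r_[p-M[:3,3],(R*Ro.from_matrix(M[:3,:3]).inv()).as_rotvec()]
    return q,R
for dt in(-15,-5,5):
  for ds in(-25,-15,0,15,25):
    q,R=run2(30,dt,ds);m=np.minimum(q-lo,hi-q);print(dt,ds,q,round(m.min(),3),m.argmin()+1,R.apply([0,0,1]))
E
python3 sim2.py
```

```text
-15 -25 [ 1.2819  0.0695 -1.1744  2.0973  0.6409  0.8277 -0.1956] 0.323 4 [ 0.2135 -0.4041 -0.8894]
-15 -15 [ 1.4882  0.1154 -1.2808  2.0369  0.4097  0.8482  0.0898] 0.259 3 [ 0.2034 -0.2407 -0.9491]
-15 0 [ 1.6042  0.3269 -1.36    1.932   0.308   0.9921  0.2619] 0.18 3 [ 0.1768  0.0167 -0.9841]
-15 15 [ 1.5985  0.5473 -1.3506  1.8176  0.2526  1.1555  0.3537] 0.189 3 [ 0.1381  0.2728 -0.9521]
-15 25 [ 1.5788  0.6824 -1.3329  1.7397  0.2124  1.2636  0.3992] 0.207 3 [ 0.1069  0.4343 -0.8944]
-5 -25 [ 1.59   -0.1899 -1.2763  2.2105  0.1766  0.5063  0.195 ] 0.12 2 [ 0.3647 -0.3847 -0.848 ]
-5 -15 [ 2.1927  0.1282 -1.9252  2.1518  0.3813  0.6404  0.1129] -0.385 3 [ 0.3645 -0.2199 -0.9049]
-5 0 [ 1.8977  0.3441 -1.5865  2.0436  0.2562  0.8021  0.3473] -0.046 3 [ 0.3436  0.0381 -0.9383]
-5 15 [ 1.7905  0.5874 -1.4899  1.9198  0.2318  0.995   0.4415] 0.05 3 [ 0.2993  0.2936 -0.9079]
-5 25 [ 1.7351  0.7288 -1.4455  1.833   0.2028  1.1224  0.4937] 0.095 3 [ 0.2581  0.4538 -0.8529]
5 -25 [ 2.5483  0.155  -2.3602  2.3214  0.9478  0.4522 -0.5498] -0.82 3 [ 0.5064 -0.3663 -0.7806]
5 -15 [ 2.4205  0.2122 -2.1101  2.2655  0.4515  0.4357  0.058 ] -0.57 3 [ 0.5156 -0.2003 -0.8331]
5 0 [ 2.0911  0.4427 -1.739   2.152   0.2817  0.6223  0.3792] -0.199 3 [ 0.5     0.0584 -0.8641]
5 15 [ 1.9419  0.6813 -1.6004  2.0168  0.2453  0.8439  0.5132] -0.06 3 [ 0.4503  0.3132 -0.8361]
5 25 [ 1.8657  0.818  -1.5402  1.9205  0.2154  0.9911  0.5803] -0.0 3 [ 0.3999  0.4722 -0.7856]
```

```bash
cat > rows.py <<'E'
from sim import *
import sys
def tcp(th,tilt):
    a=np.radians(th+18.63);t=np.radians(tilt)
    return .1847*np.array([np.cos(a),np.sin(a)])-.002*np.array([np.sin(t),-np.cos(t)])  # (along u, z)
th0,ti0,th1,ti1,n=map(float,sys.argv[1:]);n=int(n)
base=tcp(th0,ti0);t=np.radians(ti0)
for k in range(1,n+1):
    f=k/n;d=tcp(th0+f*(th1-th0),ti0+f*(ti1-ti0))-base
    print([0,round((d[0]*np.cos(t)+d[1]*np.sin(t))/.5,3),round((d[0]*np.sin(t)-d[1]*np.cos(t))/.5,3),round(-f*(ti1-ti0)/180,3)])
E
python3 rows.py 30 25 45 18 10; echo; python3 rows.py 45 18 60 12 10
```

```text
[0, np.float64(-0.004), np.float64(-0.009), 0.004]
[0, np.float64(-0.008), np.float64(-0.018), 0.008]
[0, np.float64(-0.013), np.float64(-0.026), 0.012]
[0, np.float64(-0.017), np.float64(-0.035), 0.016]
[0, np.float64(-0.022), np.float64(-0.043), 0.019]
[0, np.float64(-0.027), np.float64(-0.051), 0.023]
[0, np.float64(-0.032), np.float64(-0.059), 0.027]
[0, np.float64(-0.038), np.float64(-0.067), 0.031]
[0, np.float64(-0.043), np.float64(-0.075), 0.035]
[0, np.float64(-0.049), np.float64(-0.083), 0.039]

[0, np.float64(-0.007), np.float64(-0.007), 0.003]
[0, np.float64(-0.014), np.float64(-0.013), 0.007]
[0, np.float64(-0.021), np.float64(-0.019), 0.01]
[0, np.float64(-0.029), np.float64(-0.026), 0.013]
[0, np.float64(-0.036), np.float64(-0.031), 0.017]
[0, np.float64(-0.044), np.float64(-0.037), 0.02]
[0, np.float64(-0.052), np.float64(-0.043), 0.023]
[0, np.float64(-0.06), np.float64(-0.048), 0.027]
[0, np.float64(-0.068), np.float64(-0.053), 0.03]
[0, np.float64(-0.077), np.float64(-0.058), 0.033]
```

Request:
{"name": "move_arm", "arguments": {
  "series": [
    [0, -0.004, -0.009, 0.004, 0, 0, 0],
    [0, -0.008, -0.018, 0.008, 0, 0, 0],
    [0, -0.013, -0.026, 0.012, 0, 0, 0],
    [0, -0.017, -0.035, 0.016, 0, 0, 0],
    [0, -0.022, -0.043, 0.019, 0, 0, 0],
    [0, -0.027, -0.051, 0.023, 0, 0, 0],
    [0, -0.032, -0.059, 0.027, 0, 0, 0],
    [0, -0.038, -0.067, 0.031, 0, 0, 0],
    [0, -0.043, -0.075, 0.035, 0, 0, 0],
    [0, -0.049, -0.083, 0.039, 0, 0, 0]
  ]
}}

```text
time_s: 14.65
position: [0.5129, -0.21, 0.2786]
tool_rot: [1.92, 2.191, 0.348]
force: [0.2, 1.7, -7.9]
grip_width: 0.011
finger_force: 30.0
```

```bash
python3 ang.py
```

```text
TCP lid angle,radius (np.float64(45.11257111575472), np.float64(0.18803204835984993)) nominal 0.18467809832245943 tool tilt 18.057666756224915
[ 0.5129 -0.21    0.2786] [ 1.5624  0.3805 -1.3321  1.9629  0.3314  0.8116  0.2376] [ 0.2467  1.6974 -7.8847] [0.3101 0.6593 0.1086] 0.011048020479206146 30.001960694789886
```

Request:
{"name": "move_arm", "arguments": {
  "series": [
    [0, -0.007, -0.007, 0.003, 0, 0, 0],
    [0, -0.014, -0.013, 0.007, 0, 0, 0],
    [0, -0.021, -0.019, 0.01, 0, 0, 0],
    [0, -0.029, -0.026, 0.013, 0, 0, 0],
    [0, -0.036, -0.031, 0.017, 0, 0, 0],
    [0, -0.044, -0.037, 0.02, 0, 0, 0],
    [0, -0.052, -0.043, 0.023, 0, 0, 0],
    [0, -0.06, -0.048, 0.027, 0, 0, 0],
    [0, -0.068, -0.053, 0.03, 0, 0, 0],
    [0, -0.077, -0.058, 0.033, 0, 0, 0]
  ]
}}

```text
time_s: 15.65
position: [0.4702, -0.2156, 0.2961]
tool_rot: [1.969, 2.248, 0.243]
force: [3.7, 7.0, 2.1]
grip_width: 0.0109
finger_force: 30.0
```

Request:
{"name": "move_arm", "arguments": {
  "series": [
    [0, 0, 0, 0, 0, 0, 0],
    [0, 0, 0, 0, 0, 0, 0],
    [0, 0, 0, 0, 0, 0, 0]
  ]
}}

```text
time_s: 15.95
position: [0.4703, -0.2156, 0.296]
tool_rot: [1.969, 2.248, 0.243]
force: [1.6, 4.7, 3.2]
grip_width: 0.0111
finger_force: 30.0
```

```bash
python3 ang.py; python3 - <<'E'
from h import *
im=read_camera("scene");cv2.imwrite("pics/s2.png",im);cv2.imwrite("pics/top2.png",read_camera("top"))
cv2.imwrite("pics/s2c.png",cv2.resize(im[100:340,120:440],(800,600)))
E
```

```text
TCP lid angle,radius (np.float64(59.186448413858336), np.float64(0.19032302381269178)) nominal 0.18467809832245943 tool tilt 12.41652041424523
[ 0.4703 -0.2156  0.296 ] [ 1.6526  0.3255 -1.391   1.9474  0.2846  0.9485  0.2904] [1.588  4.6807 3.1697] [ 1.2273 -0.7555  0.2458] 0.011070608631074872 29.995480477809906
```

View pics/s2c.png

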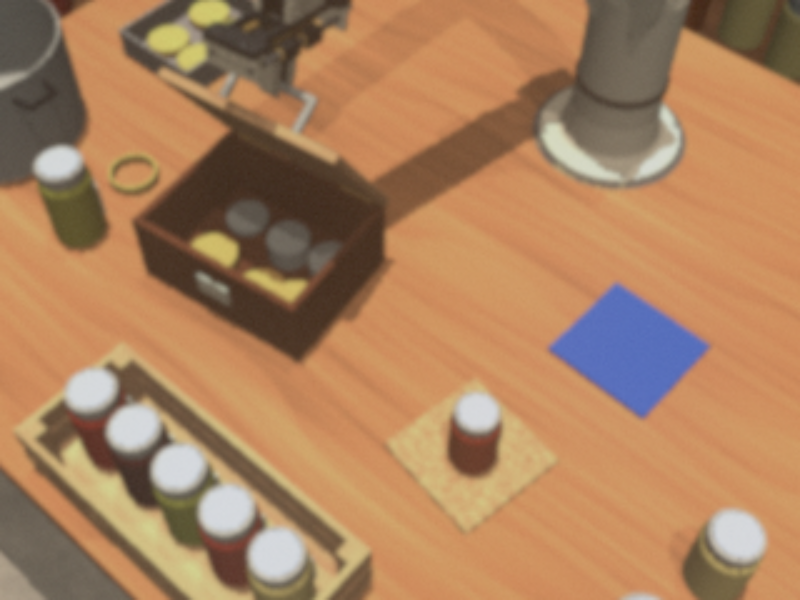

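The scene view shows the lid open, with its edge strip running from about (160,72) to (345,160) in the crop. The jar is upright and wholly on the mat near (475,440), and the band, pickle and peppers jars look undisturbed. I'll zoom in on the lid to measure its angle.

```bash
python3 - <<'E'
import cv2
im=cv2.imread("pics/s2.png")[122:222,165:285]
cv2.imwrite("pics/z.png",cv2.convertScaleAbs(cv2.resize(im,(720,600),interpolation=cv2.INTER_CUBIC),alpha=1.5))
E
```

```text
(no output)
```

View pics/z.png

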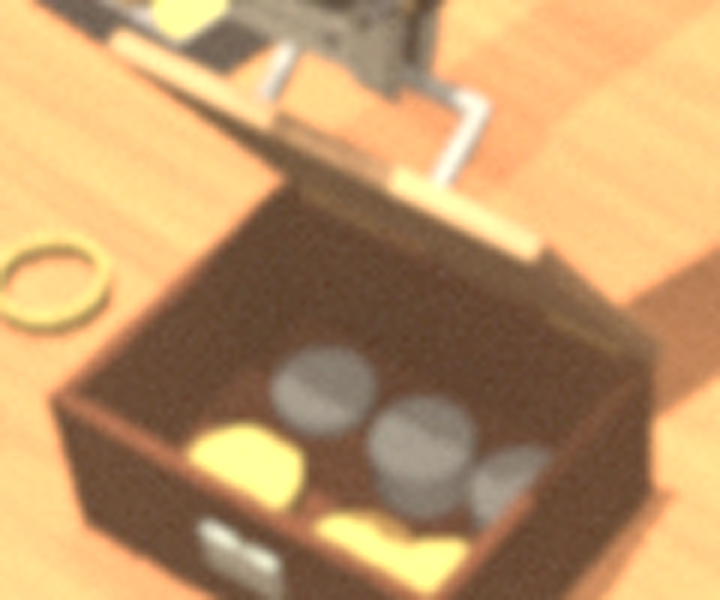

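In the zoom, the lid's far edge has its upper-face corners at (122,30) and (546,238) and its underside corners at (112,46) and (533,260). The chest's far rim corner is at (55,400).

```bash
python3 - <<'E'
from h import *
a=np.radians(7.5);u=np.array([np.cos(a),np.sin(a),0]);v=np.array([-np.sin(a),np.cos(a),0])
px=lambda X,Y:(164.6+X/6,121.6+Y/6)
C=plane("scene",[px(55,400)],.110)[0];print("hinge from rim",C-.2*u+.13*v)
h0=np.array([.4305,-.2213,.110])
for h in(h0,C-.2*u+.13*v):
  for pt,zz,sv in((px(546,238),.014,.132),(px(533,260),0,.132),(px(122,30),.014,-.132),(px(112,46),0,-.132)):
    o,d=ray("scene",[pt]);d=d[0];k=(sv-(o-h)@v)/(d@v);P=o+k*d-h
    print("lid",np.degrees(np.arctan2(P[2],P@u)-np.arctan2(zz,.2025)),"r",np.hypot(P[2],P@u),np.hypot(.2025,zz))
# from TCP along tool z onto circle
s=read_state();R=Ro.from_rotvec(s["tool_rot"]);z=R.apply([0,0,1]);p=s["position"]
for h in(h0,C-.2*u+.13*v):
  k=np.linspace(-.02,.02,801);B=p+k[:,None]*z-h;r=np.hypot(B[:,2],B@u);i=abs(r-.18468).argmin()
  print("tcp-based",k[i],np.degrees(np.arctan2(B[i,2],B[i]@u))-18.63)
E
```

```text
hinge from rim [ 0.4299 -0.2164  0.11  ]
lid 57.93014347604685 r 0.206937428106474 0.2029833737033652
lid 58.55327311795063 r 0.20760083123199125 0.2025
lid 58.255228614779476 r 0.20140826352152516 0.2029833737033652
lid 59.4811316022809 r 0.201893445993015 0.2025
lid 57.45981760802971 r 0.21726953157984152 0.2029833737033652
lid 58.27386957219755 r 0.21800452316017174 0.2025
lid 57.92327757702749 r 0.20820790912337092 0.2029833737033652
lid 59.25605975435483 r 0.2087363669811921 0.2025
tcp-based 0.006200000000000001 58.37220813602886
tcp-based 0.006200000000000001 58.381670219663334
```

Request:
{"name": "move_arm", "arguments": {
  "series": [
    [0, -0.003, -0.001, 0, 0, 0, 0],
    [0, -0.006, -0.002, 0, 0, 0, 0],
    [0, -0.0095, -0.003, 0, 0, 0, 0],
    [0, -0.0095, -0.003, 0, 0, 0, 0],
    [0, -0.0095, -0.003, 0, 0, 0, 0],
    [0, -0.0095, -0.003, 0, 0, 0, 0]
  ]
}}

```text
time_s: 16.65
position: [0.4661, -0.2161, 0.2971]
tool_rot: [1.968, 2.247, 0.245]
force: [2.7, 6.5, 5.6]
grip_width: 0.0108
finger_force: 30.0
```

```bash
python3 ang.py; python3 - <<'E'
from h import *
a=np.radians(7.5);u=np.array([np.cos(a),np.sin(a),0])
s=read_state();R=Ro.from_rotvec(s["tool_rot"]);z=R.apply([0,0,1]);p=s["position"];h=np.array([.4303,-.219,.11])
k=np.linspace(-.02,.02,801);B=p+k[:,None]*z-h;r=np.hypot(B[:,2],B@u);i=abs(r-.18468).argmin()
print("tcp-based",k[i],np.degrees(np.arctan2(B[i,2],B[i]@u))-18.63)
im=read_camera("top");hs=cv2.cvtColor(im,cv2.COLOR_BGR2HSV);h0=cv2.cvtColor(cv2.imread("pics/top0.png"),cv2.COLOR_BGR2HSV)
for n,roi in dict(pick1=(400,130,455,170),pick2=(100,135,150,175),pep=(98,190,140,222)).items():
    for q in(h0,hs): print(n,cv2.minEnclosingCircle(big(cv2.inRange(q,(0,0,110),(180,60,255)),roi)))
for q in(h0,hs): print("band",cv2.minEnclosingCircle(big(cv2.inRange(q,(22,90,60),(40,255,255)),(412,174,445,206))))
E
```

```text
TCP lid angle,radius (np.float64(60.484985796747694), np.float64(0.19050615478803923)) nominal 0.18467809832245943 tool tilt 12.49760766616721
[ 0.4661 -0.2161  0.2971] [ 1.6783  0.3176 -1.4067  1.9539  0.274   0.9469  0.3042] [2.7403 6.4911 5.6417] [ 1.3525 -0.923   0.2849] 0.010757995220189848 29.994579255580902
tcp-based 0.0063500000000000015 59.73534484899412
pick1 ((433.2272644042969, 147.68182373046875), 10.684332847595215)
pick1 ((433.2272644042969, 147.68182373046875), 10.684332847595215)
pick2 ((117.14286041259766, 150.85714721679688), 10.618722915649414)
pick2 ((117.14286041259766, 150.85714721679688), 10.618720054626465)
pep ((114.0, 204.9250030517578), 10.124608993530273)
pep ((114.2402572631836, 204.96104431152344), 10.11539077758789)
band ((427.54254150390625, 190.58511352539062), 11.427886009216309)
band ((427.4904479980469, 190.65286254882812), 11.444696426391602)
```

```bash
python3 -c "
from bench import *
print(sign_off())"
```

```text
the job is handed in; nothing more can be done
None
```

The job is handed in: the red jar stands upright on the cork mat, released, the gripper still holds the lid by its handle at about 60 degrees (my estimate is 59.7), and the other jars and the band have not moved in the top camera view.

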